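# Pack the screening cans and clip the box shut

### The job

Pack all the transformer screening cans into the storage box, side by side in one layer, every can standing mouth-down on the box floor so that nothing can fall into it: turn over those that stand mouth-up. Then put the lid on so that it sits flat on the rim, and flip all four of its side clips fully down. Leave the other things on the bench where they are.

Things in the scene. Friction and masses are not known exactly. Their poses are not given: they have to be found in the camera images.
- box: Storage box, grey plastic, open on top, fixed to the bench: 208 mm long (x), 138 wide (y), 62 high, walls and floor 4 mm (inside 200 by 130). Origin: centre of its underside, z up. An outside catch rib midway along each side, 60 mm long, 5 mm proud, its underside 14 mm below the rim. Three cans fit in a row along x
- lid: Loose off-white lid, about 0.3 kg, lying upright on the bench. Plate 216 (x) by 146 (y) by 5 mm. Origin: centre of the plate's underside, z up. A rib under it, 195 by 125 mm, 6 mm deep, drops inside the box walls with 2.5 mm play all round; seated, the lid's origin is 62 mm above the box's. Fits either way round. Four clips are hinged to its edges
- lid_handle (a point): Middle of the lid's carrying handle: a bar 104 mm long (along the lid's x), 18 mm wide and 12 mm high on two end posts 84 mm apart (inside faces), bar centre 34 mm above the lid's origin, bar top 40 mm above it, 23 mm free under it
- clip0 (a joint): Snap clip on the lid's own +x (one short side). 0: open, outwards and 20 degrees above level; 0.35: level; 1.92 (stop): fully down, along the box side, hook under the catch rib. Hinge line along the lid's edge at lid x = +112, y = 0, z = +2.5 mm. Flat tab 54 mm wide, 31 mm from hinge to free end; when down its outer face is 4 mm outside the hinge. Stays where left (friction 0.05 N m)
- clip0_tip (a point): Point on clip0 near its free end, 28.5 mm from the hinge line, on the middle of its width
- clip1 (a joint): Snap clip on the lid's own +y (one long side). 0: open, outwards and 20 degrees above level; 0.35: level; 1.92 (stop): fully down, along the box side, hook under the catch rib. Hinge line along the lid's edge at lid x = 0, y = +77, z = +2.5 mm. Flat tab 54 mm wide, 31 mm from hinge to free end; when down its outer face is 4 mm outside the hinge. Stays where left (friction 0.05 N m)
- clip1_tip (a point): Point on clip1 near its free end, 28.5 mm from the hinge line, on the middle of its width
- clip2 (a joint): Snap clip on the lid's own -x (the other short side). 0: open, outwards and 20 degrees above level; 0.35: level; 1.92 (stop): fully down, along the box side, hook under the catch rib. Hinge line along the lid's edge at lid x = -112, y = 0, z = +2.5 mm. Flat tab 54 mm wide, 31 mm from hinge to free end; when down its outer face is 4 mm outside the hinge. Stays where left (friction 0.05 N m)
- clip2_tip (a point): Point on clip2 near its free end, 28.5 mm from the hinge line, on the middle of its width
- clip3 (a joint): Snap clip on the lid's own -y (the other long side). 0: open, outwards and 20 degrees above level; 0.35: level; 1.92 (stop): fully down, along the box side, hook under the catch rib. Hinge line along the lid's edge at lid x = 0, y = -77, z = +2.5 mm. Flat tab 54 mm wide, 31 mm from hinge to free end; when down its outer face is 4 mm outside the hinge. Stays where left (friction 0.05 N m)
- clip3_tip (a point): Point on clip3 near its free end, 28.5 mm from the hinge line, on the middle of its width
- can0: Transformer screening can: square drawn-steel cup, plain metal, 56 by 56 mm and 46 mm high, walls and closed end 3 mm, about 0.16 kg, open at its own +z end. Origin: centre of the can (23 mm from either end, 28 mm from each side wall); +z points out of the mouth, so z up = mouth up, z down = mouth down. May be absent
- can1: Transformer screening can: square drawn-steel cup, plain metal, 56 by 56 mm and 46 mm high, walls and closed end 3 mm, about 0.16 kg, open at its own +z end. Origin: centre of the can (23 mm from either end, 28 mm from each side wall); +z points out of the mouth, so z up = mouth up, z down = mouth down. May be absent
- can2: Transformer screening can: square drawn-steel cup, plain metal, 56 by 56 mm and 46 mm high, walls and closed end 3 mm, about 0.16 kg, open at its own +z end. Origin: centre of the can (23 mm from either end, 28 mm from each side wall); +z points out of the mouth, so z up = mouth up, z down = mouth down. May be absent
- fan: Bystander: black cooling fan, 60 by 60 by 25 mm, lying flat. Origin: centre of its underside
- screwdriver: Bystander: screwdriver, 180 mm long, lying along its own x, up to 26 mm high. Origin: middle of its length, on the bench
- tape_roll: Bystander: roll of black tape lying flat, 80 mm across, 19 mm high. Origin: centre of its underside
- solder_spool: Bystander: aluminium solder spool standing, 60 mm across, 45 mm high. Origin: centre of its underside

How it is judged:
By the outcome, as a careful person would: the job done as asked, in the order asked, and still so for the second after the job is handed in, with the robot touching nothing.
Of can0, can1, can2 only 2 to 3 are there at a start; the rules pass over those that are not, and their reading is None.
At some moment in a run one of can0, can1, can2 may be knocked a few centimetres aside while the robot is not near it.
Once in a run the grip may slacken for a moment while it holds something.
It also fails if it takes over 210 s, if anything falls off the work surface, if the arm or the gripper's body presses on something with over 40 N, if the wrist force passes 120 N, or if a joint passes its speed limit or range.

### The arm

A 6-joint arm with a two-finger parallel gripper is mounted at the origin on the work surface. World frame = base frame: x ahead of the robot, y to its left, z up, the work surface at z = 0. Lengths are in m, angles in rad, forces in N, time in s.
With the tool pointing down it reaches from about 0.275 to 0.75 m from the base axis. Payload 10.2 kg.
Tool frame: the origin (TCP) lies midway between the tips of the shut fingers; the grasp point (between the pads) lies 19 mm behind it (env.hold_point_z is the distance from the TCP to the grasp point, in m); x points along the fingers, z is the direction in which the jaws open and shut, and the axes are right-handed (so a half turn about x gives the same grasp; the last joint's range is limited). The gripper opens to 85 mm and grips with 20 to 120 N. Pads are 22 mm wide; open, the fingers measure 114 mm over their backs; the gripper's body (76 mm by 85 mm) begins 54 mm behind the grasp point. The pads swing forward as they close: fully open they stand 13 mm farther back than shut.
Start: joints at [-1.483, 0.313, 1.498, -0, 1.331, -0.223], TCP at [0.161, -0.5, 0.231] pointing down, gripper open.
Joint ranges: [-2.94, 2.94], [-0.97, 2.17], [0.19, 2.56], [-1.23, 4.37], [0.02, 3.11], [-2.88, 2.88]. Speed limits (rad/s): [2.39, 2.39, 3.01, 3.14, 3.14, 3.14].

### API

Orientations are given as a unit quaternion [x, y, z, w].
In Python, from bench import env, kinematics, monitor, eyes, job gives the robot as it stands. The module is installed in compiled form; this text tells all that it offers. Calls block until the motion is done:
- env.reach(position, orientation): joint-space move of the TCP to a pose.
- env.movel(position, velocity=0.15, frame=None, guard=None): straight line of the TCP; frame=None keeps the orientation; velocity is the mean speed in m/s. With guard (N) it stops when the force on the tool has changed by that much, and returns True; else False.
- env.set_joints(angles): joint-space move.
- env.release() and env.close_gripper(effort=None): open the fingers fully, or close them until they stop; effort is the grip in N (None keeps the last).
- env.hold(seconds).
- kinematics.ik(position, orientation): joint angles nearest the present ones, or None.
- monitor.sense(): the state.
- eyes.grab_frame(name): name is "scene" or "side" or "wrist"; returns a dict with "frame" (420x560x3 uint8, red, green, blue), "mtx" (3x3 intrinsics, pixels), "view" (4x4, takes a point from world to camera coordinates). Camera axes: x right, y down, z forward; pixel columns grow to the right and rows downward; lengths in m; the calibration is good to about 2 mm. A picture is of the moment at which its call begins. There is no depth.
A pose or a line that the arm cannot do raises env.MotionError and nothing moves.
- job.hand_in(): hands the job in, once; it reports no verdict.
The state is a dict: "clock": time; "joints": joint angles; "qvel": joint speeds; "joint_efforts": joint torques, N m; "position": TCP position; "ee_rot": TCP orientation; "contact_force": force on the tool from outside, world axes, zero at the start; "ft_torque": the same for the moment, N m; "finger_gap": opening from 0.0 (shut) to 1.0 (fully open).
Only numpy, scipy, OpenCV 4.12 (cv2) and the standard library are available. Lean on these libraries where they do the work, as an engineer would, in place of code of your own. Each camera call takes 0.05 s, during which the arm holds its last target. There are 200 camera calls.

## Working session

There is one attempt and no reset: what is moved stays moved. The work goes in short steps, each a Python script; the robot and the scene stay as the last script left them, time stands still between calls to the robot, and variables do not carry over. Pictures are saved under pics/ and viewed, about 12 in all and at most 16, crops included, and the job is handed in when it is done.

```bash
mkdir -p pics; ls; python3 - <<'E'
from bench import env,kinematics,monitor,eyes,job
import cv2,numpy as np
print(monitor.sense(), env.hold_point_z)
for n in("scene","side"):
    f=eyes.grab_frame(n); cv2.imwrite(f"pics/{n}0.png",cv2.resize(f["frame"][:,:,::-1],(800,600),interpolation=cv2.INTER_CUBIC))
    np.savez(f"pics/{n}0.npz",**f); print(n,f["mtx"].round(1).tolist(),f["view"].round(3).tolist())
E
```

```text
pics
{'clock': 0.0, 'joints': array([-1.48338045e+00,  3.13448102e-01,  1.49840084e+00, -2.21173901e-05,
        1.33098734e+00, -2.23428120e-01]), 'qvel': array([ 0.0012872 , -0.00075389, -0.00065032, -0.00014325, -0.00073113,
        0.00015101]), 'joint_efforts': array([-1.13557817e-03, -4.12269044e+01, -2.59748125e+01, -2.39046940e-04,
        4.16213574e-03,  1.71244555e-06]), 'position': array([ 0.1605251 , -0.49960315,  0.23074969]), 'ee_rot': array([ 0.41689937,  0.57166743, -0.41624673,  0.57107786]), 'contact_force': array([-0.30807458, -0.47463988,  0.47835343]), 'ft_torque': array([ 0.00879947, -0.03302913,  0.01539319]), 'finger_gap': 1.0024511889434438} 0.0187
scene [[408.7, 0.0, 275.4], [0.0, 408.7, 205.0], [0.0, 0.0, 1.0]] [[-0.137, 0.99, 0.014, 0.064], [0.716, 0.109, -0.69, -0.353], [-0.685, -0.084, -0.724, 1.467], [0.0, 0.0, 0.0, 1.0]]
side [[440.4, 0.0, 275.0], [0.0, 440.4, 204.0], [0.0, 0.0, 1.0]] [[-0.8, -0.6, 0.013, 0.439], [-0.352, 0.453, -0.819, 0.251], [0.486, -0.66, -0.573, 0.975], [0.0, 0.0, 0.0, 1.0]]
```

View pics/scene0.png

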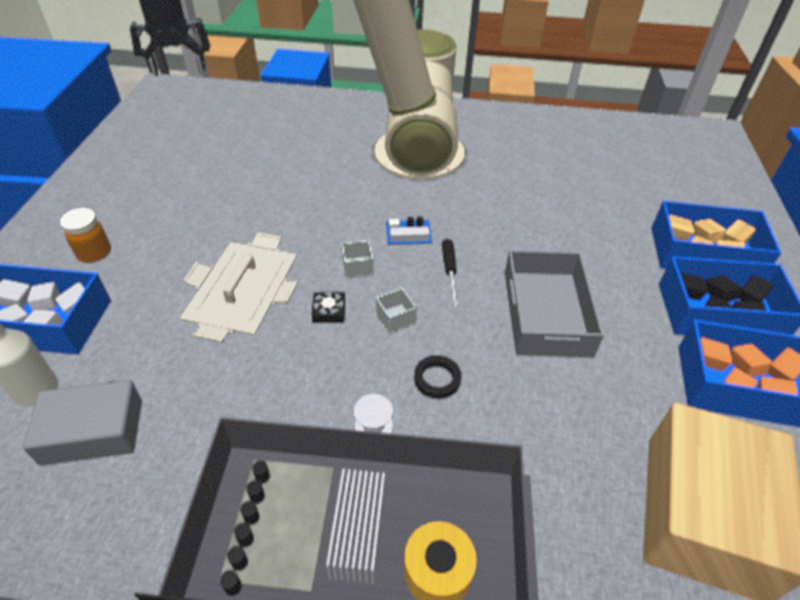

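View pics/side0.png

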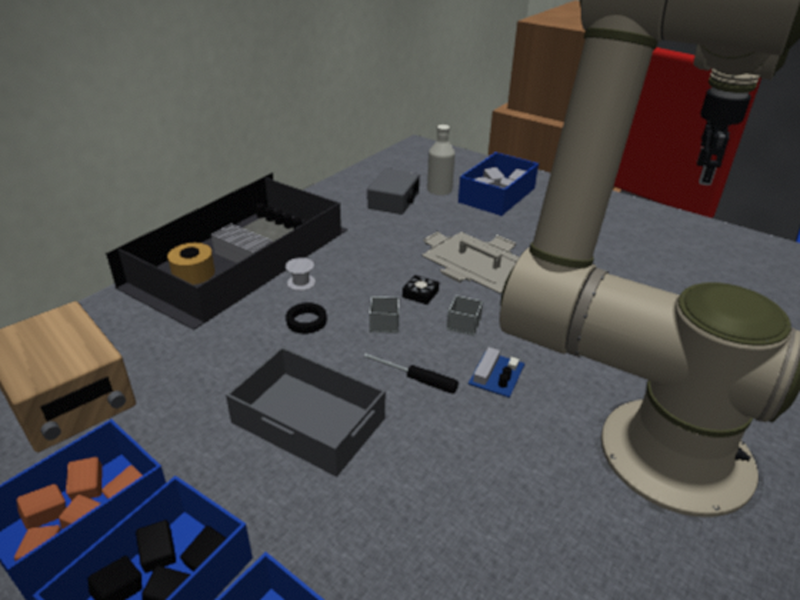

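Scene: the box is on the right (about 550,303) and the lid on the left (240,285). I see two mouth-up cans, at (357,258) and (396,308), but no third. The fan, tape, screwdriver and spool lie between them. I'll get rough positions next, then take closer wrist views.

```bash
cat > h.py <<'E'
from bench import env,kinematics,monitor,eyes,job
import cv2,numpy as np
from scipy.spatial.transform import Rotation as R
from scipy.optimize import least_squares
def unproj(f,px,z):
    K,V=f["mtx"],f["view"]; d=V[:3,:3].T@np.linalg.inv(K)@[px[0],px[1],1]; c=-V[:3,:3].T@V[:3,3]
    return c+d*(z-c[2])/d[2]
def proj(f,P):
    p=np.atleast_2d(P)@f["view"][:3,:3].T+f["view"][:3,3]; p=p@f["mtx"].T; return p[:,:2]/p[:,2:]
def fit(obs,x0):
    """obs: list of (frame, model pts Nx3 (z = world height), pixels Nx2) -> x,y,yaw"""
    def w(x,m): c,s=np.cos(x[2]),np.sin(x[2]); return np.c_[x[0]+c*m[:,0]-s*m[:,1],x[1]+s*m[:,0]+c*m[:,1],m[:,2]]
    r=least_squares(lambda x:np.concatenate([(proj(f,w(x,np.array(m,float)))-np.array(p)).ravel() for f,m,p in obs]),x0,loss="soft_l1",x_scale=[.01,.01,.1])
    return r.x,np.abs(r.fun).max()
def down(yaw):
    "tool x down; jaw axis (tool z) at angle yaw in the world xy-plane"
    x=np.array([0,0,-1.]); z=np.array([np.cos(yaw),np.sin(yaw),0]); return R.from_matrix(np.c_[x,np.cross(z,x),z]).as_quat()
def shot(n,name,crop=None,scale=None):
    f=eyes.grab_frame(n); im=f["frame"][:,:,::-1]
    if crop: im=im[crop[1]:crop[3],crop[0]:crop[2]]
    s=min(800/im.shape[1],600/im.shape[0]); cv2.imwrite(f"pics/{name}.png",cv2.resize(im,None,fx=s,fy=s,interpolation=cv2.INTER_CUBIC))
    np.savez(f"pics/{name}.npz",**f); return f
def S(): return monitor.sense()
E
python3 - <<'E'
from h import *
f=np.load("pics/scene0.npz"); g=np.load("pics/side0.npz")
k=.7
for n,p,z in [("canA top",(357,248),.046),("canB top",(395,300),.046),("box c",(550,303),.03),("lid c",(240,288),.005),("fan",(328,306),.02),("tape",(437,376),.01),("sd tip",(456,303),.01),("sd end",(447,243),.015),("board",(409,232),.01),("spool",(373,412),.04)]:
    print(n,unproj(f,np.array(p)*k,z).round(3))
for n,p,z in [("canB top",(384,303),.046),("canA top",(465,303),.046),("lid",(475,262),.005)]: print(n,unproj(g,np.array(p)*k,z).round(3))
# wrist camera relative to tool
w=eyes.grab_frame("wrist"); s=S(); T=np.eye(4); T[:3,:3]=R.from_quat(s["ee_rot"]).as_matrix(); T[:3,3]=s["position"]
C=np.linalg.inv(w["view"]); X=np.linalg.inv(T)@C; print("cam in tool",X.round(3).tolist(),w["mtx"].round(0).tolist())
E
```

```text
canA top [ 0.426 -0.078  0.046]
canB top [0.554 0.014 0.046]
box c [0.503 0.296 0.03 ]
lid c [ 0.529 -0.29   0.005]
fan [ 0.563 -0.108  0.02 ]
tape [0.683 0.104 0.01 ]
sd tip [0.511 0.125 0.01 ]
sd end [0.349 0.096 0.015]
board [0.321 0.013 0.01 ]
spool [0.786 0.012 0.04 ]
canB top [0.56  0.014 0.046]
canA top [ 0.436 -0.082  0.046]
lid [ 0.528 -0.28   0.005]
cam in tool [[0.001, -0.319, 0.948, -0.142], [-0.0, -0.948, -0.319, 0.083], [1.0, -0.0, -0.001, 0.0], [0.0, 0.0, 0.0, 1.0]] [[294.0, 0.0, 281.0], [0.0, 294.0, 212.0], [0.0, 0.0, 1.0]]
```

```bash
python3 - <<'E'
from h import *
s=S(); print("jaw",R.from_quat(s["ee_rot"]).as_matrix()[:,2])
for p in [(.52,-.27,.26),(.5,-.04,.22),(.5,.29,.28)]:
  for yaw in (0,np.pi/2,-np.pi/2,np.pi):
    q=kinematics.ik(p,down(yaw)); print(p,round(yaw,2),None if q is None else q.round(2))
for i,p in enumerate([(.50,-.27,.26),(.47,-.04,.22),(.48,.29,.28)]):
    env.reach(p,down(np.pi/2)); env.hold(.2); shot("wrist",f"w{i}")
print(S()["clock"])
E
```

```text
jaw [ 3.05802201e-01 -9.52094624e-01 -9.17319788e-04]
(0.52, -0.27, 0.26) 0 [-0.68  0.43  1.25 -0.    1.46 -0.68]
(0.52, -0.27, 0.26) 1.57 [-0.68  0.43  1.25 -0.    1.46 -2.25]
(0.52, -0.27, 0.26) -1.57 [-0.68  0.43  1.25 -0.    1.46  0.89]
(0.52, -0.27, 0.26) 3.14 [-0.68  0.43  1.25 -0.    1.46  2.46]
(0.5, -0.04, 0.22) 0 [-0.31  0.27  1.58 -0.    1.29 -0.31]
(0.5, -0.04, 0.22) 1.57 [-0.31  0.27  1.58 -0.    1.29 -1.88]
(0.5, -0.04, 0.22) -1.57 [-0.31  0.27  1.58 -0.    1.29  1.26]
(0.5, -0.04, 0.22) 3.14 [-0.31  0.27  1.58 -0.    1.29  2.83]
(0.5, 0.29, 0.28) 0 [ 0.32  0.4   1.24 -0.    1.49  0.32]
(0.5, 0.29, 0.28) 1.57 [ 0.32  0.4   1.24 -0.    1.49 -1.25]
(0.5, 0.29, 0.28) -1.57 [ 0.32  0.4   1.24 -0.    1.49  1.89]
(0.5, 0.29, 0.28) 3.14 [ 0.32  0.4   1.24 -0.    1.49 -2.82]
4.8833
```

View pics/w0.png

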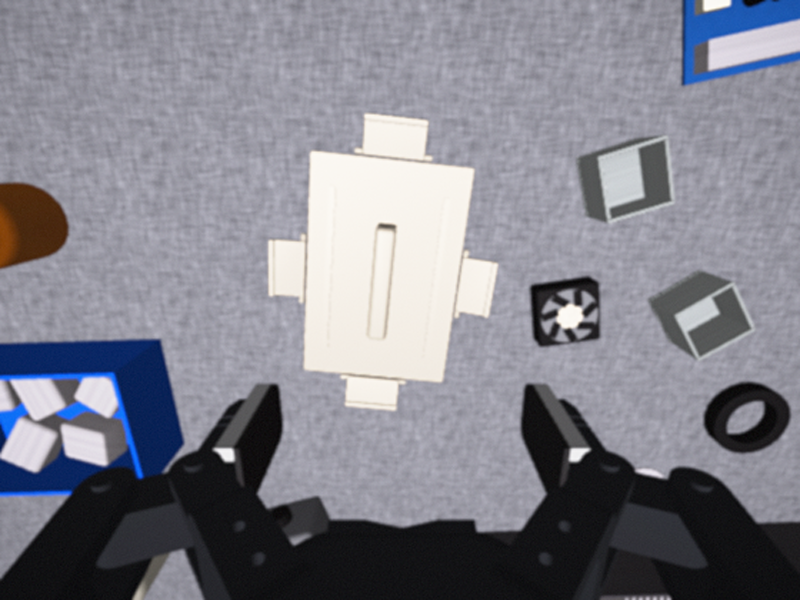

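View pics/w1.png

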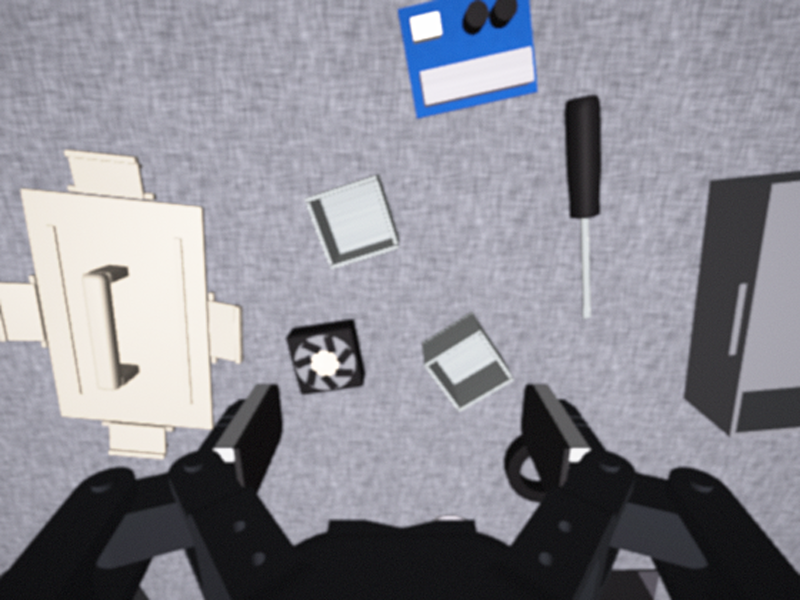

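View pics/w2.png

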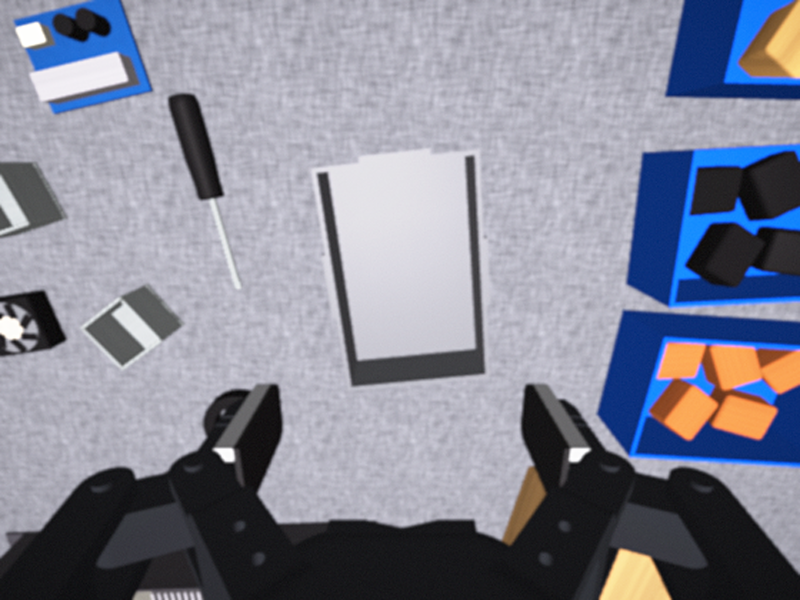

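Wrist views: lid plate corners at (311,151), (473,168), (443,382), (304,370) in w0; box rim corners at (313,170), (480,151), (485,373), (352,386) in w2. In w1, can A's rim is at (307,199), (378,176), (398,244), (333,266), and can B's at (424,363), (490,330), (512,378), (460,409). Both cans stand mouth-up.

To turn a can over, I'll grip it with the tool at 45° and roll the last joint by half a turn. That takes the can a quarter turn, so I do it twice with opposite headings.

```bash
python3 - <<'E'
from h import *
k=.7; F=[np.load(f"pics/w{i}.npz") for i in range(3)]
def rect(a,b,z): return [(-a,-b,z),(-a,b,z),(a,b,z),(a,-b,z)]
P=lambda *p:np.array(p)*k
print("lid",fit([(F[0],rect(.108,.073,.011),P((311,151),(473,168),(443,382),(304,370))),(F[1],rect(.108,.073,.011),P((22,188),(202,207),(213,430),(62,414)))],[.53,-.28,0]))
print("box",fit([(F[2],rect(.104,.069,.062),P((313,170),(480,151),(485,373),(352,386)))],[.5,.3,0]))
print("A",fit([(F[1],rect(.028,.028,.046),P((307,199),(378,176),(398,244),(333,266)))],[.43,-.08,0]))
print("B",fit([(F[1],rect(.028,.028,.046),P((424,363),(490,330),(512,378),(460,409)))],[.55,.01,0]))
im=F[1]["frame"].astype(int); hsv=cv2.cvtColor(F[1]["frame"],cv2.COLOR_RGB2Lab)
for n,p in [("A floor",(352,215)),("A wall",(328,235)),("B floor",(468,355)),("B wall",(450,335)),("bench",(300,100)),("bench",(450,250)),("box wall",(710,300)),("lid",(150,300)),("fan",(300,350)),("box floor",(780,300))]:
    c=int(p[0]*k);r=int(p[1]*k); a=hsv[r-4:r+5,c-4:c+5].reshape(-1,3); print(n,a.mean(0).round(1),a.std(0).round(1))
def tilt(head,a,flip):
    u=np.array([np.cos(head)*np.cos(a),np.sin(head)*np.cos(a),-np.sin(a)]); z=np.array([-np.sin(head),np.cos(head),0])*(1-2*flip); return R.from_matrix(np.c_[u,np.cross(z,u),z]).as_quat()
for p in [(.43,-.08,.03),(.5,-.05,.03),(.55,.01,.03),(.47,.06,.03),(.62,-.05,.03),(.4,.25,.03)]:
  print(p)
  for d in range(-180,180,30):
    r=[kinematics.ik(p,tilt(np.radians(d),np.pi/4,fl)) is not None for fl in (0,1)]
    print(d,r,end='; ')
E
```

```text
lid (array([ 0.52481024, -0.28749597, -0.10350317]), np.float64(1.9526267759640632))
box (array([0.50166187, 0.2965458 , 0.10885004]), np.float64(4.568832059851786))
A (array([ 0.43315917, -0.0754724 ,  0.30773766]), np.float64(2.51813995475743))
B (array([0.55704002, 0.0177782 , 0.58021292]), np.float64(4.801336041831576))
A floor [226.2 127.  126.1] [1.8 0.3 0.5]
A wall [115.6 127.3 127.5] [42.3  0.6  1. ]
B floor [227.8 126.9 126.3] [1.4 0.5 0.5]
B wall [106.5 127.4 127.7] [5.1 0.6 0.6]
bench [177.9 130.7 122. ] [6.  0.6 0.6]
bench [178.8 130.7 122. ] [7.1 0.5 0.5]
box wall [ 61.8 129.1 126.3] [1.4 0.5 0.6]
lid [243.6 128.1 132.1] [0.5 0.3 0.2]
fan [125.1 130.  124.8] [57.7  0.7  1.6]
box floor [173.7 130.4 123.3] [1.  0.6 0.5]
(0.43, -0.08, 0.03)
-180 [True, True]; -150 [True, True]; -120 [True, True]; -90 [True, True]; -60 [False, False]; -30 [True, True]; 0 [True, True]; 30 [True, True]; 60 [True, True]; 90 [True, True]; 120 [True, True]; 150 [True, True]; (0.5, -0.05, 0.03)
-180 [True, True]; -150 [True, True]; -120 [True, True]; -90 [True, True]; -60 [False, False]; -30 [True
[... 351 characters left out ...]
7, 0.06, 0.03)
-180 [True, True]; -150 [True, True]; -120 [True, True]; -90 [True, True]; -60 [False, False]; -30 [True, True]; 0 [True, True]; 30 [True, True]; 60 [True, True]; 90 [True, True]; 120 [True, True]; 150 [True, True]; (0.62, -0.05, 0.03)
-180 [True, True]; -150 [True, True]; -120 [True, True]; -90 [True, True]; -60 [False, False]; -30 [True, True]; 0 [True, True]; 30 [True, True]; 60 [True, True]; 90 [True, True]; 120 [True, True]; 150 [True, True]; (0.4, 0.25, 0.03)
-180 [True, True]; -150 [True, True]; -120 [True, True]; -90 [True, True]; -60 [True, True]; -30 [False, False]; 0 [True, True]; 30 [True, True]; 60 [True, True]; 90 [True, True]; 120 [True, True]; 150 [True, True];
```

```bash
cat >> h.py <<'E'
from scipy.optimize import minimize
def labd(f):
    L=cv2.cvtColor(f["frame"],cv2.COLOR_RGB2Lab).astype(np.int16); return L[...,0],L[...,1]-L[...,2]
def prism(x,a,b,h,z0=0):
    c,s=np.cos(x[2]),np.sin(x[2]); return np.array([(x[0]+c*i*a-s*j*b,x[1]+s*i*a+c*j*b,z) for z in(z0,z0+h) for i in(-1,1) for j in(-1,1)])
def silfit(f,x0,dims,sel,z0=0):
    "fit x,y,yaw of a box-shaped body (half a, half b, h) to the hull of the blob chosen by sel(L,d) near x0; returns pose, IoU"
    U=4; roi=np.zeros(f["frame"].shape[:2],np.uint8)
    big=prism(x0,dims[0]+.035,dims[1]+.035,dims[2],z0); cv2.fillConvexPoly(roi,cv2.convexHull(proj(f,big).astype(np.int32)),1)
    m=(sel(*labd(f))).astype(np.uint8)*roi; m=cv2.morphologyEx(m,cv2.MORPH_OPEN,np.ones((3,3),np.uint8))
    n,lab,st,_=cv2.connectedComponentsWithStats(m); i=1+np.argmax(st[1:,4]); ys,xs=np.nonzero(lab==i)
    pts=np.concatenate([np.c_[xs+dx,ys+dy] for dx in(-.5,.5) for dy in(-.5,.5)]).astype(np.float32)
    H=cv2.convexHull(pts)
    def cost(v):
        Q=cv2.convexHull(proj(f,prism(v,*dims,z0)).astype(np.float32)); A,_=cv2.intersectConvexConvex(H,Q)
        return -A/(cv2.contourArea(H)+cv2.contourArea(Q)-A)
    rs=[minimize(cost,[x0[0],x0[1],x0[2]+t],method="Nelder-Mead",options=dict(initial_simplex=np.array([x0[0],x0[1],x0[2]+t])+np.array([[0,0,0],[.012,0,0],[0,.012,0],[0,0,.15]]),xatol=1e-5,fatol=1e-6,maxiter=500)) for t in(-.4,0,.4)]
    r=min(rs,key=lambda r:r.fun); return r.x,-r.fun
CAN=lambda L,d:(d<4)&(d>-2)&(L>75)
BOX=lambda L,d:(d<5)&(L<110)
LIDM=lambda L,d:(d<-2)
def tilt(head,flip,a=np.pi/4):
    u=np.array([np.cos(head)*np.cos(a),np.sin(head)*np.cos(a),-np.sin(a)]); z=np.array([-np.sin(head),np.cos(head),0])*(1-2*flip); return R.from_matrix(np.c_[u,np.cross(z,u),z]).as_quat()
E
python3 - <<'E'
from h import *
F=[np.load(f"pics/w{i}.npz") for i in range(3)]
for i in (0,1): print(i,"A",silfit(F[i],[.433,-.075,.31],(.028,.028,.046),CAN)); print(i,"B",silfit(F[i],[.557,.018,.58],(.028,.028,.046),CAN))
print("B",silfit(F[2],[.557,.018,.58],(.028,.028,.046),CAN))
print("box",silfit(F[2],[.502,.297,.109],(.104,.069,.062),BOX))
s=np.load("pics/scene0.npz"); print("box",silfit(s,[.502,.297,.109],(.104,.069,.062),BOX)); s2=np.load("pics/side0.npz"); print("box",silfit(s2,[.502,.297,.109],(.104,.069,.062),BOX))
x=silfit(F[2],[.502,.297,.109],(.104,.069,.062),BOX)[0]
im=F[2]["frame"][:,:,::-1].copy(); im=cv2.resize(im,None,fx=2.5,fy=2.5,interpolation=cv2.INTER_CUBIC)
for a,b,z,c in((.104,.069,.062,(0,0,255)),(.1,.065,.062,(0,255,0)),(.1,.065,.004,(255,0,0))):
    q=prism(x,a,b,0,z)[[0,1,3,2]]; cv2.polylines(im,[((proj(F[2],q)+.5)*2.5).astype(int)],True,c,1)
cv2.imwrite("pics/boxov.png",im[200:750,450:950])
E
```

```text
0 A (array([ 0.43443235, -0.07810068,  0.29710406]), np.float64(0.9708160127034511))
0 B (array([0.56240308, 0.0092578 , 0.94884509]), np.float64(0.7724827496536344))
1 A (array([ 0.43338184, -0.07768666,  0.29443787]), np.float64(0.9423334789775143))
1 B (array([0.55828086, 0.01593853, 0.61871846]), np.float64(0.964283954952405))
B (array([0.55824517, 0.01582631, 0.58387447]), np.float64(0.9586896522368092))
box (array([0.69636149, 0.30831189, 0.03953169]), np.float64(0.13664103135541536))
box (array([0.43580396, 0.30572453, 0.04456805]), np.float64(0.4464450949773013))
box (array([0.46306298, 0.32839101, 0.11576242]), np.float64(0.6256095519367321))
```

View pics/boxov.png

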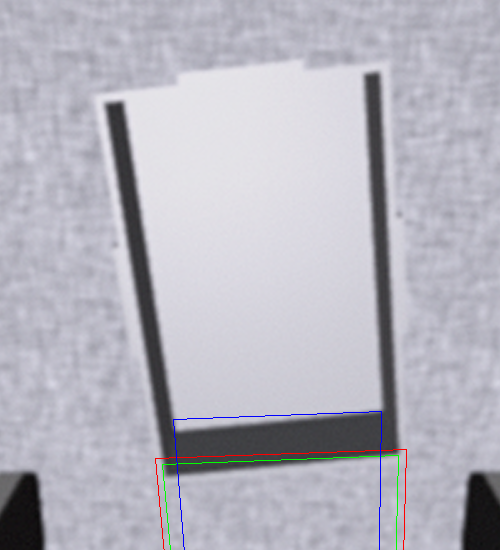

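The overlay comes from a failed fit, but the crop shows the inner rim edge clearly: corners at (105,103), (381,72), (397,453), (166,475), and floor corners at (175,432), (382,411). I'll use those for the box fit.

```bash
python3 - <<'E'
from h import *
F=np.load("pics/w2.npz")
px=(np.array([(105,103),(381,72),(397,453),(166,475),(175,432),(382,411)])+[450,200])/2.5-.5
m=[(-.1,-.065,.062),(-.1,.065,.062),(.1,.065,.062),(.1,-.065,.062),(.1,-.065,.004),(.1,.065,.004)]
print("box",fit([(F,m,px)],[.5,.3,.1]))
W=np.load("pics/w0.npz")
# joint configs for flip plan, can A and B
import itertools
for n,x in(("A",(.4335,-.0778,.295)),("B",(.5583,.0159,.60))):
  for kq in range(4):
    h=x[2]+kq*np.pi/2; h=(h+np.pi)%(2*np.pi)-np.pi
    for fl in(0,1):
      t=tilt(h,fl); u=R.from_quat(t).as_matrix()[:,0]
      q=kinematics.ik(np.array([x[0],x[1],.03])+.012*u,t); print(n,round(np.degrees(h)),fl,None if q is None else q.round(2))
E
```

```text
box (array([0.50072008, 0.29456393, 0.10284495]), np.float64(0.9529612662129239))
A 17 0 [-0.85  0.46  2.38  1.69  0.7   1.99]
A 17 1 [-0.85  0.46  2.38  1.69  0.7  -1.15]
A 107 0 [-0.68  0.74  1.68  0.41  1.43  1.95]
A 107 1 [-0.68  0.74  1.68  0.41  1.43 -1.19]
A -163 0 [-0.24  0.82  1.49 -0.37  1.54  1.18]
A -163 1 [-0.24  0.82  1.49 -0.37  1.54 -1.96]
A -73 0 None
A -73 1 None
B 34 0 [-0.47  0.59  2.03  1.48  0.67  2.35]
B 34 1 [-0.47  0.59  2.03  1.48  0.67 -0.79]
B 124 0 [-0.37  0.94  1.24  0.42  1.64  2.06]
B 124 1 [-0.37  0.94  1.24  0.42  1.64 -1.08]
B -146 0 [-0.    1.02  1.07 -0.42  1.73  1.05]
B -146 1 [-0.    1.02  1.07 -0.42  1.73 -2.1 ]
B -56 0 None
B -56 1 None
```

```bash
cat >> h.py <<'E'
def look(x,dims,name,z=.22,sel=CAN,dx=-.03):
    env.reach([x[0]+dx,x[1],z],down(np.pi/2)); env.hold(.15); f=shot("wrist",name); r=silfit(f,x,dims,sel); print(name,r[0].round(4),round(r[1],3)); return r[0]
def roll(x,head,z0,z1,back=.008,effort=60):
    "grip a can (centre x,y,z0) at 45 deg along head, half turn about the tool axis, set down with centre at z1"
    t0=tilt(head,0); u=R.from_quat(t0).as_matrix()[:,0]; off=env.hold_point_z-back
    P=lambda z,d=0:np.array([x[0],x[1],z])+(off-d)*u
    c=[(abs(q[5]),fl) for fl in(0,1) if (q:=kinematics.ik(P(z0,.1),tilt(head,fl))) is not None]
    fl=max(c)[1]; t=tilt(head,fl)
    env.release(); env.reach(P(z0+.05,.09),t); print("q",S()["joints"].round(2))
    env.movel(P(z0+.002,.09),.2); g=env.movel(P(z0+.002),.1,guard=12); print("guard",g)
    env.close_gripper(effort); env.hold(.2); print("gap",S()["finger_gap"])
    env.movel(P(z0+.075),.15); q=S()["joints"].copy(); q[5]-=np.pi*np.sign(q[5]); env.set_joints(q)
    print("gap",S()["finger_gap"]); env.movel(P(z1+.008),.15); g=env.movel(P(z1-.002),.03,guard=4)
    s=S(); print("down",g,s["position"][2]-P(z1)[2],s["contact_force"].round(1)); env.release(); env.hold(.2)
    env.movel(s["position"]-.11*u,.2); env.movel(S()["position"]+[0,0,.08],.3)
E
python3 - <<'E'
from h import *
try:
    x=look([.4335,-.0778,.295],(.028,.028,.046),"a1")
    roll(x,x[2],.023,.028)
    look(x,(.023,.028,.056),"a2")
finally: print(S()["clock"])
E
```

```text
a1 [ 0.434  -0.0773  0.305 ] 0.973
q [-1.09  0.01  2.44  1.1   0.9   2.51]
guard False
gap 0.6478619508877789
gap 0.6470750234199742
down True -0.0011511517087020168 [1.2 0.3 3.6]
a2 [ 0.438  -0.0764  0.3148] 0.967
20.1667
```

View pics/a2.png

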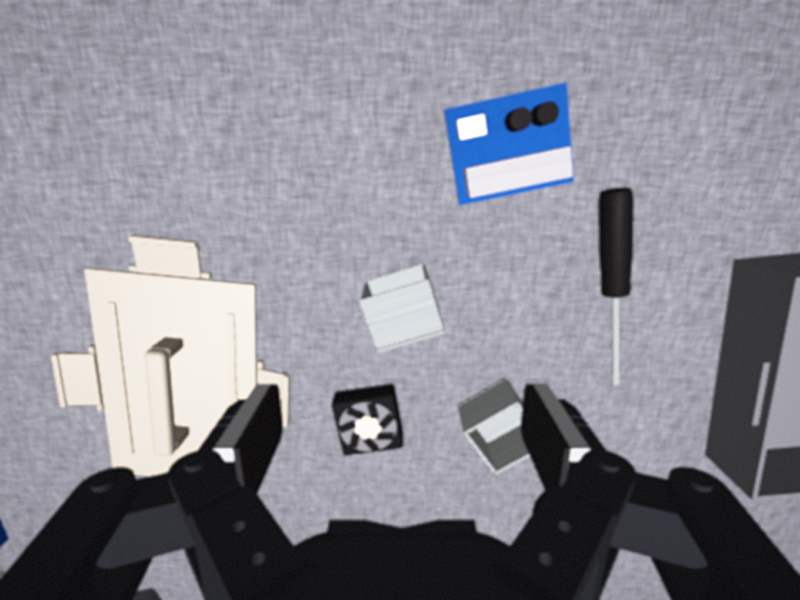

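Step 1 worked: can A at (400,310) now lies on its side with the mouth towards the base. The fan and lid haven't moved. Second half-turn next.

```bash
python3 - <<'E'
from h import *
try:
    roll([.438,-.0764],.3148-np.pi,.028,.023)
    look([.438,-.0764,.3148],(.028,.028,.046),"a3")
    B=[.5583,.0159,.60]; x=look(B,(.028,.028,.046),"b1"); 
    roll(x,x[2],.023,.028)
    look(x,(.023,.028,.056),"b2")
finally: print(S()["clock"])
E
```

```text
q [-0.18  0.77  1.22 -0.36  1.85 -2.04]
guard False
gap 0.6455185343316557
gap 0.6489589467512259
down True 0.002225075487978354 [ 1.3 -0.2  5. ]
a3 [ 0.4387 -0.0767  0.3222] 0.97
b1 [0.5593 0.016  0.5927] 0.965
q [-0.62  0.27  2.11  1.14  0.82  2.66]
guard False
gap 0.6477744998804678
gap 0.644469207670389
down True -0.0013562925215702473 [0.1 0.2 3.1]
b2 [0.5632 0.0177 0.5924] 0.965
46.2583
```

View pics/b2.png

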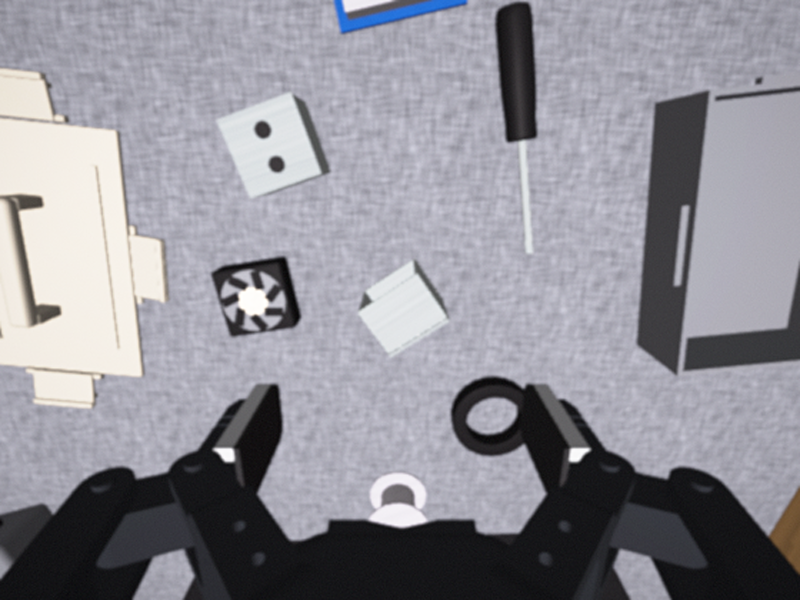

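Can A is now mouth-down: its closed end with two holes shows at (270,145). B is on its side at (403,310). Next: finish B, then put both in the box.

```bash
cat >> h.py <<'E'
BOXP=np.array([.5007,.2946,.1028])
def inbox(lx,ly): c,s=np.cos(BOXP[2]),np.sin(BOXP[2]); return BOXP[:2]+[c*lx-s*ly,s*lx+c*ly]
def pack(x,lx,effort=60):
    j=x[2]+np.pi/2; j-=round((j-np.pi/2)/(np.pi/2))*np.pi/2
    t=down(j); env.release(); env.reach([x[0],x[1],.12],t); g=env.movel([x[0],x[1],.012],.12,guard=12)
    env.close_gripper(effort); env.hold(.2); print("guard",g,"gap",S()["finger_gap"]); env.movel([x[0],x[1],.18],.2)
    p=inbox(lx,0); t=down(BOXP[2]+np.pi/2); env.reach([*p,.18],t); print("gap",S()["finger_gap"])
    env.movel([*p,.028],.12,guard=10); g=env.movel([*p,.013],.03,guard=5); s=S(); print("down",g,s["position"].round(4),s["contact_force"].round(1)); 
    env.release(); env.hold(.2); print("f",S()["contact_force"].round(1)); env.movel([*p,.2],.15)
E
python3 - <<'E'
from h import *
try:
    roll([.5632,.0177],.5924-np.pi,.028,.023)
    xb=look([.5632,.0177,.5924],(.028,.028,.046),"b3")
    xa=look([.4387,-.0767,.3222],(.028,.028,.046),"a4")
    pack(xa,-.045)
    env.reach([.48,.29,.28],down(np.pi/2)); env.hold(.15); shot("wrist","box1")
finally: print(S()["clock"])
E
```

```text
q [ 0.04  1.05  0.69 -0.43  2.06 -2.19]
guard False
gap 0.6486713359202193
gap 0.6483925922104734
down True 0.002554368581475253 [2.  0.9 4.9]
b3 [0.5646 0.0167 0.5947] 0.966
a4 [ 0.4389 -0.0767  0.305 ] 0.948
guard False gap 0.6497601576019381
gap 0.6451994212224244
down True [0.456  0.29   0.0167] [-2.1 -0.9  6.6]
f [ 0.3  0.3 -0. ]
67.8417
```

View pics/box1.png

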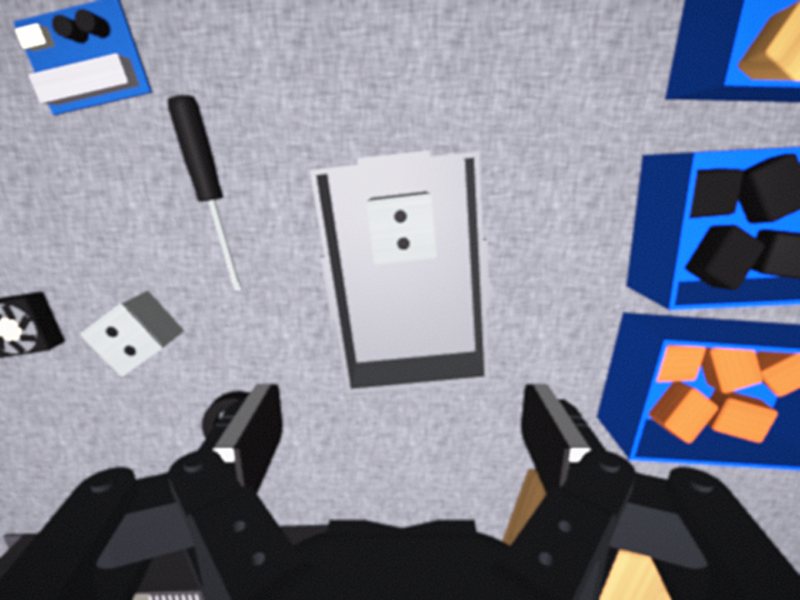

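Can A is in the box mouth-down at (400,228), square to the walls. B is mouth-down on the bench at (125,335). I'll pack B, then measure the lid and box again.

```bash
python3 - <<'E'
from h import *
try:
    x=look([.5646,.0167,.5947],(.028,.028,.046),"b4")
    pack(x,.045)
    env.reach([.46,.295,.24],down(np.pi/2)); env.hold(.15); shot("wrist","box2")
    env.reach([.46,.285,.24],down(-np.pi/2)); env.hold(.15); shot("wrist","box3")
    env.reach([.49,-.28,.26],down(np.pi/2)); env.hold(.15); shot("wrist","lid1")
finally: print(S()["clock"])
def hullfit(f,pts,x0,m):
    n,lab,st,_=cv2.connectedComponentsWithStats(m.astype(np.uint8)); c=proj(f,[[*x0[:2],.02]])[0].astype(int); i=lab[c[1],c[0]] or 1+np.argmax(st[1:,4])
    ys,xs=np.nonzero(lab==i); H=cv2.convexHull(np.concatenate([np.c_[xs+a,ys+b] for a in(-.5,.5) for b in(-.5,.5)]).astype(np.float32)); P=np.array(pts)
    def cost(x):
        c,s=np.cos(x[2]),np.sin(x[2]); w=np.c_[x[0]+c*P[:,0]-s*P[:,1],x[1]+s*P[:,0]+c*P[:,1],P[:,2]]
        Q=cv2.convexHull(proj(f,w).astype(np.float32)); A,_=cv2.intersectConvexConvex(H,Q); return -A/(cv2.contourArea(H)+cv2.contourArea(Q)-A)
    r=minimize(cost,x0,method="Nelder-Mead",options=dict(initial_simplex=np.array(x0)+[[0,0,0],[.01,0,0],[0,.01,0],[0,0,.1]],xatol=1e-5,fatol=1e-7)); return r.x.round(4),-r.fun
pts=[(i*.108,j*.073,z) for i in(-1,1) for j in(-1,1) for z in(.006,.011)]+[(i*.1411,j*.027,.019) for i in(-1,1) for j in(-1,1)]+[(i*.027,j*.1061,.019) for i in(-1,1) for j in(-1,1)]
for n in("w0","lid1"):
    f=np.load(f"pics/{n}.npz"); print(n,hullfit(f,pts,[.5248,-.2875,-.1035],LIDM(*labd(f))))
for n,y in(("box2",0),("box3",0)):
    f=np.load(f"pics/{n}.npz"); q=proj(f,prism(BOXP,.104,.069,.062)); a=np.maximum(q.min(0)-15,0).astype(int); b=(q.max(0)+15).astype(int)
    im=cv2.resize(f["frame"][a[1]:b[1],a[0]:b[0],::-1],None,fx=2.5,fy=2.5,interpolation=cv2.INTER_CUBIC)
    for A,B,z,c in((.1,.065,.062,(0,255,0)),(.1,.065,.004,(255,0,0)),(.104,.069,.062,(0,0,255))):
        cv2.polylines(im,[((proj(f,prism(BOXP,A,B,0,z)[[0,1,3,2]])-a+.5)*2.5).astype(int)],True,c,1)
    cv2.imwrite(f"pics/ov_{n}.png",im); print(n,a,b,im.shape)
o=[cv2.imread(f"pics/ov_box{i}.png") for i in(2,3)]; h=max(i.shape[0] for i in o)
cv2.imwrite("pics/ov.png",np.hstack([cv2.copyMakeBorder(i,0,h-i.shape[0],0,0,0) for i in o]))
E
```

```text
b4 [0.5644 0.017  0.5932] 0.974
guard False gap 0.6486126290081318
gap 0.6456919201636077
down True [0.5455 0.2993 0.0168] [-2.5 -0.7  6.2]
f [-1.2  0.4 -0.7]
84.725
w0 (array([ 0.5244, -0.2892, -0.1074]), np.float64(0.986803969610957))
lid1 (array([ 0.5244, -0.2887, -0.1009]), np.float64(0.9863101804310482))
box2 [190 106] [358 318] (530, 420, 3)
box3 [175  23] [355 262] (598, 450, 3)
```

View pics/ov.png

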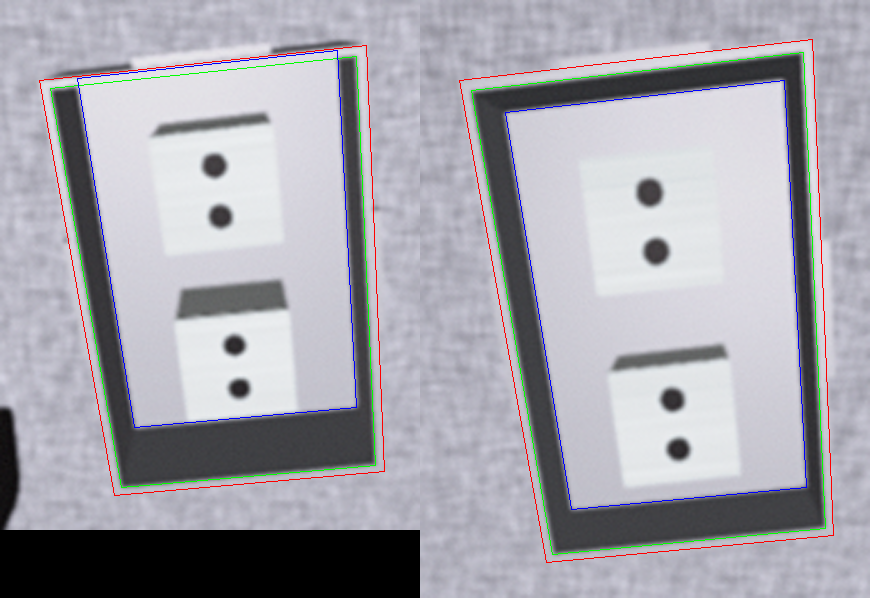

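The projected inner rim and floor lines match both views within about a pixel, so the box pose is good. Both cans sit mouth-down in one layer. Now the lid.

```bash
python3 - <<'E'
from h import *
L=[.5244,-.2889,-.103]
try:
    env.release(); env.reach([L[0],L[1],.12],down(L[2]+np.pi/2)); g=env.movel([L[0],L[1],.021],.12,guard=10)
    env.close_gripper(100); env.hold(.2); s=S(); zg=s["position"][2]; print("grip",g,zg,s["finger_gap"],s["contact_force"].round(1))
    env.movel([L[0],L[1],.2],.15); s=S(); print("lift",s["finger_gap"],s["contact_force"].round(1),s["ft_torque"].round(2))
    t=down(BOXP[2]+np.pi/2); env.reach([.5,.0,.2],t); env.reach([BOXP[0],BOXP[1],.2],t); s=S(); print("over",s["finger_gap"],s["contact_force"].round(1),s["ft_torque"].round(2))
    env.movel([BOXP[0],BOXP[1],.10],.15,guard=15); g=env.movel([BOXP[0],BOXP[1],.076],.02,guard=8); s=S()
    print("down",g,s["position"].round(4),"z expected",zg+.056,s["contact_force"].round(1),s["ft_torque"].round(2)); shot("side","lid2",(140,200,300,340))
finally: print(S()["clock"])
E
```

```text
grip False 0.02140700023263909 0.18708747739509213 [-1.1  1.1  5.4]
lift 0.18931385179097918 [-0.1  0.2 -4.2] [-0.03 -0.03 -0.01]
over 0.18735935524643477 [ 0.8 -0.6 -4.7] [ 0.04  0.03 -0.01]
down True [0.5006 0.2946 0.0774] z expected 0.07740700023263909 [-0.1 -0.3  5.2] [-0.07  0.08  0.01]
92.9
```

View pics/lid2.png

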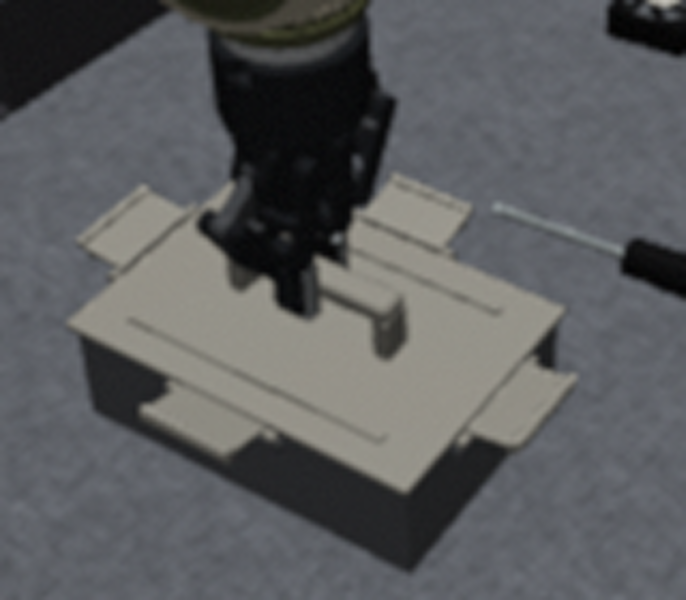

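The lid is seated: the TCP stands at 0.0774, exactly the expected height. It lies flat on the rim in the side view, clips open. I'll let go and fold the clips down one at a time, starting with one as a check.

```bash
cat >> h.py <<'E'
def clip(i,lim=.011):
    r=[.112,.077][i%2]; a=i*np.pi/2; psi=BOXP[2]+a; j=psi+np.pi/2; j-=round((j-.8)/np.pi)*np.pi
    P=lambda d,z:[*inbox((r+d)*np.cos(a),(r+d)*np.sin(a)),z]; t=down(j)
    env.reach(P(.024,.16),t); g1=env.movel(P(.024,.095),.2,guard=8); g2=env.movel(P(.024,.036),.05,guard=15); z=S()["position"][2]
    f0=S()["contact_force"]; g3=env.movel(P(lim,.036),.03,guard=15); s=S(); u=np.array([np.cos(psi),np.sin(psi)])
    d=(s["position"][:2]-BOXP[:2])@u-r; print("clip",i,g1,g2,round(z,4),g3,"d",round(d,4),"f",s["contact_force"].round(1))
    env.movel(P(.03,.036),.1); env.movel(P(.03,.16),.25)
E
python3 - <<'E'
from h import *
try:
    env.release(); env.hold(.2); p=S()["position"]; env.movel([p[0],p[1],.17],.2); env.close_gripper(30)
    clip(3); shot("side","clip3",(140,200,300,340))
finally: print(S()["clock"])
E
```

```text
clip 3 False False 0.036 True d 0.0128 f [ 0.9 -2.8  1.8]
99.6667
```

View pics/clip3.png

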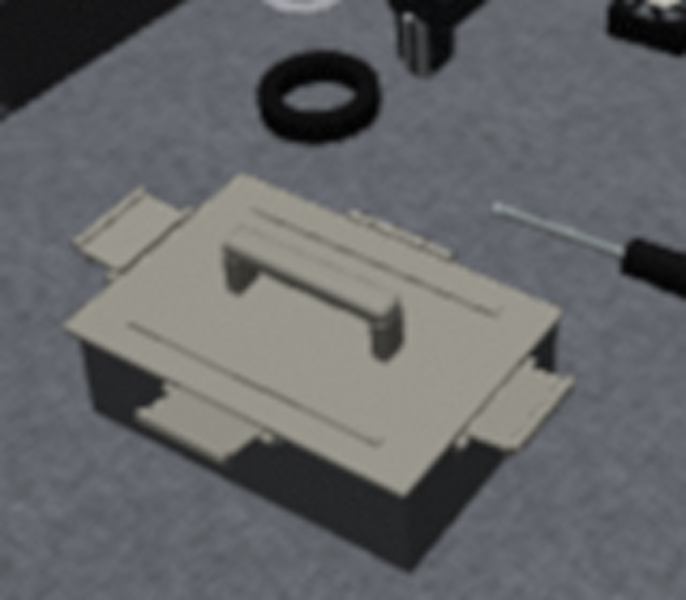

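Clip 3 folded down and the push ended on a firm stop; the lid is still flat. Now the other three.

```bash
python3 - <<'E'
from h import *
try:
    for i in (0,1,2): clip(i)
    env.reach([.47,.29,.25],down(np.pi/2)); env.hold(.15); shot("wrist","fin_w")
    env.reach([.35,-.2,.3],down(np.pi/2)); env.hold(.15); shot("side","fin_s",(140,200,300,340)); shot("scene","fin_c",(100,130,460,400))
    a=cv2.imread("pics/fin_s.png"); b=cv2.imread("pics/fin_w.png"); 
    cv2.imwrite("pics/fin.png",np.hstack([cv2.resize(a,(457,400)),cv2.resize(b[60:460,220:560],(340,400))]))
finally: print(S()["clock"])
E
```

```text
clip 0 False False 0.036 False d 0.0111 f [ 4.8  0.6 -1.5]
clip 1 False False 0.036 True d 0.0123 f [-0.2  1.5  1.8]
clip 2 False False 0.036 True d 0.0141 f [ 0.3 -0.4  0.1]
116.6917
```

View pics/fin.png

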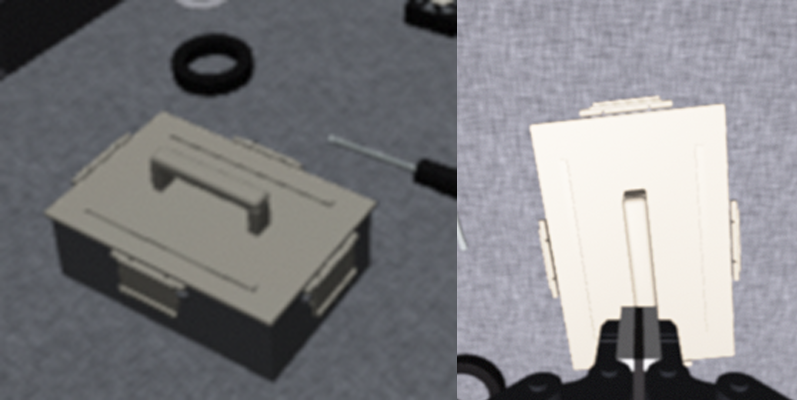

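View pics/fin_c.png

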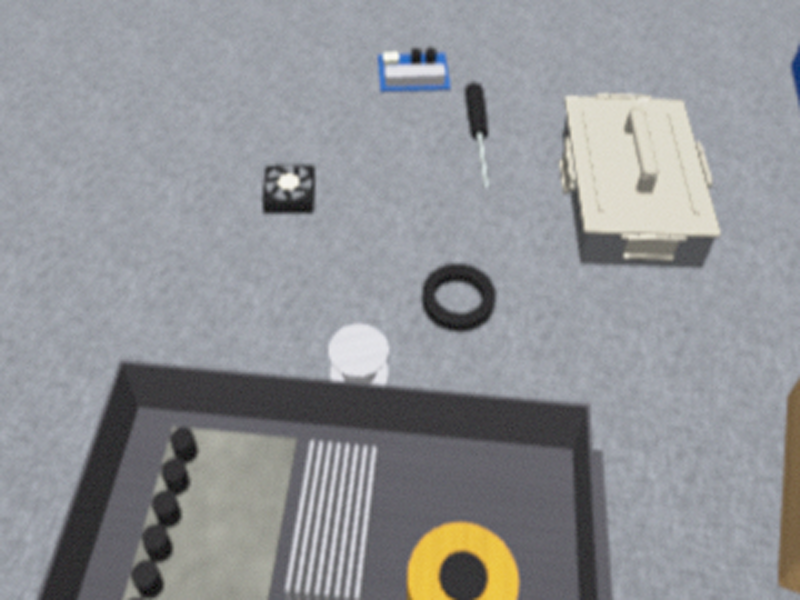

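All four clips look down. Clip 0's push ended at its travel limit, though, not on a firm stop, so I'll press it once more, then clip 2.

```bash
python3 - <<'E'
from h import *
clip(0,.006); clip(2,.008)
env.reach([.35,-.2,.3],down(np.pi/2)); env.hold(.3); shot("side","end_s",(140,200,300,340)); shot("scene","end_c",(340,160,430,260))
a=cv2.imread("pics/end_s.png"); b=cv2.imread("pics/end_c.png"); cv2.imwrite("pics/end.png",np.hstack([cv2.resize(a,(457,400)),cv2.resize(b,(340,400))])); print(S()["clock"])
E
```

```text
clip 0 False False 0.0364 True d 0.0113 f [2.3 0.4 2.2]
clip 2 False False 0.0363 True d 0.0141 f [ 0.1 -0.5 -0.6]
128.6083
```

View pics/end.png

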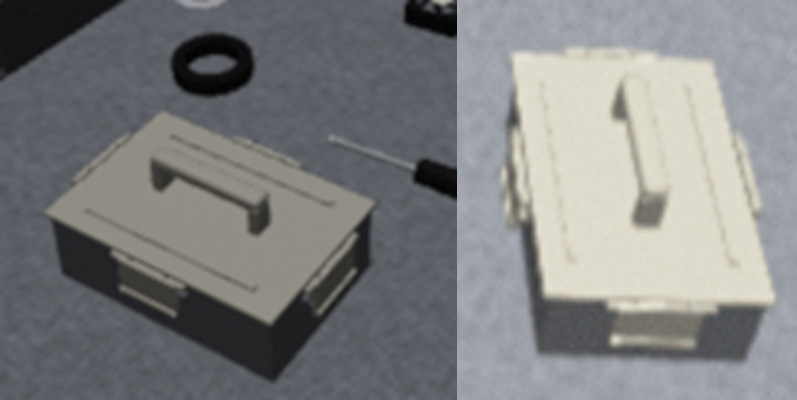

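Clips 0 and 2 both ended on a firm stop. I'll press 1 and 3 again the same way, move clear and hand in.

```bash
python3 - <<'E'
from h import *
clip(1,.006); clip(3,.006)
env.reach([.35,-.2,.3],down(np.pi/2)); env.hold(.5); shot("scene","last"); print(S()["clock"]); job.hand_in()
E
```

```text
clip 1 False False 0.0364 True d 0.0123 f [-0.8  2.9  1.6]
clip 3 False False 0.0363 True d 0.0128 f [-0.2 -5.2  3.5]
140.9167
the job is handed in; nothing more can be done
```

The job is done and handed in at about 141 s. Both cans are packed mouth-down, the lid is on, and all four clips are down.

- **Cans:** I found only two, both standing mouth-up. I turned each over with two 45° half-turn regrasps. Close views before the lid went on showed both flat on the box floor in one layer, closed ends up.
- **Lid:** It seated at the expected height (TCP 77.4 mm against 77.4 mm expected) and lies flat in the side view.
- **Clips:** I pressed each one twice. Clip 0's first push ended at its travel limit, not on a stop. On the second round all four stopped firmly, at the same places as on the first round to within 0.2 mm. The stops lay 1–4 mm further in than I had estimated, probably because of the lid's play and the finger width. The last pictures I viewed, taken before the final press on clips 1 and 3, show all four folded down.
- **Other items:** The fan, screwdriver, tape roll and solder spool look to be where they were. I judged this by eye only.

I noticed no knocked can and no slackened grip. I did not log the peak wrist force; the pushes were guarded at 15 N or less.

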